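Lock the grinding cup up into the laboratory mill

TASK

Take the steel grinding cup by its handle, bring it up under the mill's head and, pressing it up only lightly, feel for the gaps in the collar with the handle out to the left. Push the cup up through them against the spring, swing the handle counter-clockwise (seen from above) to the end stop and let the lugs settle down into their pockets, so that the cup hangs locked and level when you let go. Be gentle with the mount and leave the other things on the bench where they are.

Things in the scene. Friction and masses are not known exactly. Their poses are not given: they have to be found in the camera images.
- mill: Bench mill, fixed: grey base plate 190 x 130 x 14 mm, white column at its rear (x 92 to 138 mm), round white head (radius 46 mm, 186 to 302 mm high) overhanging in front, a steel collar hanging under it. Origin: on the worktop straight below the collar's vertical axis; x points to the rear (column), z up; its front faces -x.
- collar_mouth (a point): Centre of the collar's open underside, 170 mm above the worktop with the collar at rest; axes as the mill's. Collar: outer radius 42 mm, three inward ledges (inner radius 26.5 mm) parted by three gaps for the lugs, 4 degrees of play either way. The collar is sprung: pushed up under its ledges it yields 8 mm (about 3 N to start, 5 N at the end), then it is hard.
- collar_gaps (a point): Middle of the collar at the height of the pocket floors, 6 mm above its mouth. The gaps cannot be measured: lugs enter at a yaw of the cup from -0.62 to -0.12 rad relative to the mill (handle in front, to the left). From above, counter-clockwise after each gap come a 10 mm high ridge, a pocket with its floor at 6 mm, and a high end stop. Locked yaw: entry + 0.75 rad, 0.06 of play either way.
- drive_plate (a joint): Sprung plate in the collar, pushed up by the cup's rim: m of upward travel, 0 at rest with its face 8 mm above the collar's mouth, at most 0.020; about 1.5 N at first touch, then 250 N/m. With the cup locked it reads 0.007, with the lugs lifted just clear of the ridges 0.011.
- cup: Steel grinding cup, loose, about 0.2 kg: outer radius 24 mm, 75 mm tall, open top, stands on the worktop. Origin: centre of its underside; z up; its handle points to its -x. Underside above the worktop: lugs touching the ledges from below 98 mm, lugs just clear of the ridges 114 mm (up to 122 is harmless), locked 110 mm.
- cup_lugs (a point): On the cup's axis, 69 mm above its underside: mid-height of its three equal lugs at 0, 120 and 240 degrees from the cup's +x, each 12 mm wide, 6 mm high, reaching out to radius 33 mm. While they are pressed against the end stop, friction can hold them up: ease the handle back by 2 to 4 degrees before letting the cup down into the pockets.
- handle_grip (a point): Middle of the cup's black handle: flat-sided bar 16 mm wide, 22 mm tall, from 58 to 150 mm from the cup's axis; this point is 115 mm from the axis and 35 mm above the cup's underside. Axes as the cup's. The lugs have little leverage: a moment of 0.5 N m about the collar's axis against the end stop is firm enough, over 1.5 N m overloads the mount.
- amber_bottle: Bystander: amber reagent bottle with a red screw cap, 48 x 48 x 83 mm, loose; origin at the centre of its underside.
- big_beaker: Bystander: glass beaker, 72 x 72 x 70 mm, loose; origin at the centre of its underside.
- weighing_bottle: Bystander: glass weighing bottle with a knobbed lid, 46 x 46 x 46 mm, loose; origin at the centre of its underside.
- petri_dish: Bystander: stacked petri dish, 64 x 64 x 16 mm, loose; origin at the centre of its underside.
- bench_timer: Bystander: white laboratory timer lying on its back, 66 x 62 x 17 mm, loose; origin at the centre of its underside.
- tape: Bystander: small roll of yellow tape lying flat, 62 x 62 x 19 mm, loose; origin at the centre of its underside.

How it is judged (in metres and radians):
On the way, in this order (a step that is already met when the one before it is completed fails the run):
1. the cup is lifted under the mill's collar (horizontal distance between cup and collar_mouth below 0.02 m and height (world z) of cup above 0.07 m), for 0.1 s.
2. the cup is pushed up through the gaps until its lugs are over the ridges (value of joint drive_plate above 0.0095 m and horizontal distance between cup and collar_mouth below 0.006 m), for 0.1 s.
At the end, for the whole second after the job is handed in: The cup hangs in the mill's collar by its lugs, in the pockets: its underside 58.2 to 62 mm below the collar's mouth height, within 5 mm of the collar's axis, upright within 0.06 rad, the drive plate pushed up 5.5 to 9 mm, at rest and out of the fingers (z of cup in the frame of collar_mouth between -0.062 and -0.0582 m and horizontal distance between cup and collar_mouth below 0.005 m and angle between cup's own z axis and vertical below 0.06 rad and linear speed of cup below 0.01 m/s and contact force between cup and the fingers below 0.1 N and value of joint drive_plate between 0.0055 and 0.009 m); the robot touches nothing.
It fails at once if the cup is pressed or wrenched against the mill with more than 80 N (contact force between cup and mill above 80 N).
It fails at once if the robot hits the mill with more than 15 N (contact force between the arm and mill above 15 N).
It fails at once if a bystander is pushed more than 20 mm from its place or tipped (distance of any of amber_bottle, big_beaker, weighing_bottle, petri_dish, bench_timer, tape from where it was at the start of the episode above 0.02 m or angle between any of amber_bottle, big_beaker, weighing_bottle, petri_dish, bench_timer, tape's own z axis and vertical above 0.35 rad).
It also fails if it takes over 72 s, if anything falls off the work surface, if the arm or the gripper's body presses on something with over 40 N, if the wrist force passes 120 N, or if a joint passes its speed limit or range.

ROBOT

A 6-joint arm with a two-finger parallel gripper is mounted at the origin on a cart in front of the work surface, level with it; the furniture and walls round the work are solid. World frame = base frame: x ahead of the robot, y to its left, z up, the work surface at z = 0. Lengths are in mm, angles in rad, forces in N, time in s.
With the tool pointing down it reaches from about 275 to 750 mm from the base axis. Payload 10.2 kg.
Tool frame: the origin (TCP) lies midway between the tips of the shut fingers; the grasp point (between the pads) lies 19 mm behind it; z points along the fingers, y is the line along which they close (so a half turn about z gives the same grasp; the last joint's range is limited). The gripper opens to 85 mm and grips with 20 to 120 N. Pads are 22 mm wide; open, the fingers measure 114 mm over their backs; the gripper's body (76 mm by 85 mm) begins 54 mm behind the grasp point. The pads swing forward as they close: fully open they stand 13 mm farther back than shut.
Start: joints at [1.05, 0.313, 1.498, -0, 1.331, -0.223], TCP at [154.057, 501.894, 231.294] pointing down, gripper open.
Joint ranges: [-2.94, 2.94], [-0.97, 2.17], [0.19, 2.56], [-1.23, 4.37], [0.02, 3.11], [-2.88, 2.88]. Speed limits (rad/s): [2.39, 2.39, 3.01, 3.14, 3.14, 3.14].

INTERFACE

Orientations are given as a unit quaternion [w, x, y, z].
In Python, from rig import sense, capture, finish_job, find_in, place_of gives the robot as it stands. The module is installed in compiled form; this text tells all that it offers.
- The arm moves only by the shell command python3 -m jog 'ROWS' [FORCE]. ROWS is JSON, a list of rows, each an object of numbers: "tx", "ty", "tz": the shift along the tool's x, y, z in mm; "ax", "ay", "az": the turn, a rotation vector about the tool's x, y, z in rad; "jaw": the closure, from -1 (fully open) to 1 (shut), so that 0 is half open. In form: [{"tx": .., "ty": .., "tz": .., "ax": .., "ay": .., "az": .., "jaw": ..}, ...]. A call has 1 to 5 rows; each row shifts and turns the commanded pose from where the row before left it, along the tool's axes as they then stand; what a row does not reach is not made up. A row lasts 1/8 s, in which the tool goes at most 62.5 mm and 10.7 degrees, less where a joint would pass 70% of its speed; a pose out of reach is approached as far as the arm can. A call with a gripper value outside its range is refused whole. The fingers move at their own pace and stop on an object; FORCE is the grip in N (left out, the last holds). Time passes only in rows, so rows that do not move let the fingers close. It gives the time, the measured TCP pose, the force, the opening and the grip force at its end, in the units of the state.
- sense(): the state, without advancing time (a new reading comes with each control period).
- capture(name): name is "scene" or "top" or "wrist"; returns a dict with "color" (420x560x3 uint8, red, green, blue), "depth" (420x560 float32, mm along the optical axis (not along the pixel's ray), 0 where there is no reading), "fx", "fy", "cx", "cy" (pixels), "k1" (the pictures are not rectified: a ray, as slopes to the right and down, at radius r is drawn at 1 + k1 r^2 times it, then the intrinsics apply), "camera_from_world" (4x4, takes a point from world to camera coordinates); the wrist camera has in their place "mount" (4x4, takes a point from camera to tool coordinates, whose origin is the TCP and whose axes are the flange's). Camera axes: x right, y up, looking along -z (the intrinsics and any distortion apply to the point x, -y, -z); pixel columns grow to the right and rows downward; lengths in mm; the calibration is good to about 2 mm. A picture is of the moment at which its call begins: read the wrist's pose just before it.
- finish_job(): hands the job in; it is judged then, once.
Trained networks look in the newest picture that a camera, given by its name, has taken for a name from the list of things; names that differ only in an ending like _2 or _b are one class to them, and where a whole thing is asked for, a point or a joint stands for the part that bears it (a point fixed in the world has none). Each returns a list of dicts, best first, with "conf" (0 to 1); they miss things now and then, are a little off and sometimes report something else, mostly with a low value. They report only what shows in the picture. A call takes as long as a camera call.
- find_in(query, camera): "centre" ([column, row] in pixels, amid what is visible of it).
- place_of(query, camera): "centre" ([column, row] in pixels: a listed point, or the origin of a listed thing).
The state is a dict: "time_s": time; "joints": joint angles; "dq": joint speeds; "tau": joint torques, N m; "eef_pos": TCP position; "ee_rot": TCP orientation; "force": force on the tool from outside, world axes, zero at the start; "wrist_torque": the same for the moment, N m; "grip_width": opening from 0.0 (shut) to 1.0 (fully open); "grip_force": force on a finger pad.
Only numpy, scipy, OpenCV 4.12 (cv2) and the standard library are available. Lean on these libraries where they do the work, as an engineer would, in place of code of your own. Each camera call takes 0.05 s, during which the arm holds its last target. There are 200 camera calls.

## Working session

There is one attempt and no reset: what is moved stays moved. The work goes in short steps, Python scripts to look and compute and a shell command to move; the robot and the scene stay as the last step left them, time stands still between calls to the robot, and variables do not carry over. Pictures are saved under pics/ and viewed, at most 13 in all, crops included, and the job is handed in when it is done.

```bash
mkdir -p pics; cat > h.py <<'E'
import numpy as np, cv2
from rig import *
from scipy.spatial.transform import Rotation as R
def Rq(q): return R.from_quat([q[1],q[2],q[3],q[0]]).as_matrix()
def cam(name):
    s=sense(); c=capture(name)
    if name=="wrist":
        T=np.eye(4);T[:3,:3]=Rq(s["ee_rot"]);T[:3,3]=s["eef_pos"]
        c["W"]=T@np.array(c["mount"])
    else: c["W"]=np.linalg.inv(np.array(c["camera_from_world"]))
    return c
def ray(c,px):
    d=np.array([(px[0]-c["cx"])/c["fx"],(px[1]-c["cy"])/c["fy"]]);u=d.copy()
    for _ in range(20): u=d/(1+c["k1"]*(u@u))
    return c["W"][:3,3], c["W"][:3,:3]@np.array([u[0],-u[1],-1.])
def atz(c,px,z):
    o,d=ray(c,px); return o+d*(z-o[2])/d[2]
def atd(c,px):
    o,d=ray(c,px); x,y=int(px[0]),int(px[1])
    p=c["depth"][max(y-2,0):y+3,max(x-2,0):x+3]; p=p[p>0]
    return o+d*np.median(p) if len(p) else None
def proj(c,P):
    p=np.linalg.inv(c["W"])@np.append(P,1); u=np.array([p[0],-p[1]])/-p[2]
    u=u*(1+c["k1"]*(u@u)); return [c["fx"]*u[0]+c["cx"],c["fy"]*u[1]+c["cy"]]
def save(c,n): cv2.imwrite("pics/"+n+".png",c["color"][:,:,::-1])
E
python3 - <<'E'
from h import *
np.set_printoptions(precision=1,suppress=True)
s=sense();print(s["ee_rot"],s["force"],s["time_s"])
H=dict(mill=0,collar_mouth=170,collar_gaps=176,cup=0,cup_lugs=69,handle_grip=35,amber_bottle=0,big_beaker=0,weighing_bottle=0,petri_dish=0,bench_timer=0,tape=0)
cs={}
for n in("scene","top"):
    c=cam(n);save(c,n);cs[n]=c;print(n,c["W"][:3,3])
    for q,z in H.items():
        for r in place_of(q,n)[:2]: print(q,round(r["conf"],2),np.array(r["centre"]),atz(c,r["centre"],z),atd(c,r["centre"]))
a=np.hstack([cs["scene"]["color"],cs["top"]["color"]])[:,:,::-1]
cv2.imwrite("pics/both.png",cv2.resize(np.vstack([cs["scene"]["color"],cs["top"]["color"]])[:,:,::-1],(400,600)))
E
```

```text
[-0.   0.1  1.  -0. ] [0.3 0.5 0.5] 0.0
scene [-61.  867.7 653.3]
mill 0.67 [197.6 291.1] [587.3 304.7   0. ] [519.3 363.8  68.5]
cup 0.8 [238.5 260.3] [591.1 126.3   0. ] [575.8 143.7  15.4]
cup_lugs 0.8 [231.6 241.2] [603.8 137.6  69. ] [617.  123.2  57.4]
handle_grip 0.82 [254.9 266.7] [497.5 165.1  35. ] [489.1 175.7  44.3]
amber_bottle 0.65 [196.9 290.1] [592.  302.7   0. ] [522.1 363.2  69.9]
weighing_bottle 0.84 [218.6 325.1] [452.2 370.4   0. ] [433.6 388.5  23.8]
bench_timer 0.65 [255.1 243.7] [608.3  20.4   0. ] [594.4  38.   13.5]
top [ 447.7    6.3 1492.3]
mill 0.84 [327.2 185.7] [ 603.  -124.2    0. ] [571.9 -98.1 299. ]
collar_mouth 0.73 [339.5 182.6] [ 592.3 -139.6  170. ] [ 578.1 -125.2  300.3]
collar_gaps 0.97 [338.9 182.9] [ 591.  -137.5  176. ] [ 577.5 -123.9  299.9]
cup 0.7 [232.8 184.8] [611.  135.1   0. ] [610.3 134.5   6.6]
cup_lugs 0.6 [234.2 183.5] [606.8 125.4  69. ] [613.8 130.6   6.8]
cup_lugs 0.28 [336.9 183.9] [ 600.1 -143.8   69. ] [ 575.4 -119.5  299.1]
handle_grip 0.95 [216.4 227.2] [494.3 177.8  35. ] [494.  176.8  43.4]
amber_bottle 0.49 [169.3 188.7] [604.3 311.2   0. ] [595.8 294.6  80.9]
amber_bottle 0.26 [415.6 188.5] [ 590.5 -369.5    0. ] [ 588.3 -363.6   23.6]
big_beaker 0.62 [417.8 190.9] [ 583.7 -375.4    0. ] [ 581.7 -369.8   21.9]
weighing_bottle 0.67 [147.1 245.4] [449.1 374.6   0. ] [449.  366.7  32. ]
petri_dish 0.71 [406.8 227.5] [ 483.3 -340.9    0. ] [ 482.9 -337.5   14.8]
bench_timer 0.61 [273.1 191.1] [591.2  24.6   0. ] [589.7  24.5  15.5]
bench_timer 0.29 [215.7 223.2] [506.4 183.7   0. ] [504.7 178.5  43.3]
tape 0.68 [361.2 227.8] [ 485.3 -214.5    0. ] [ 485.  -212.2   15.7]
```

View pics/top.png

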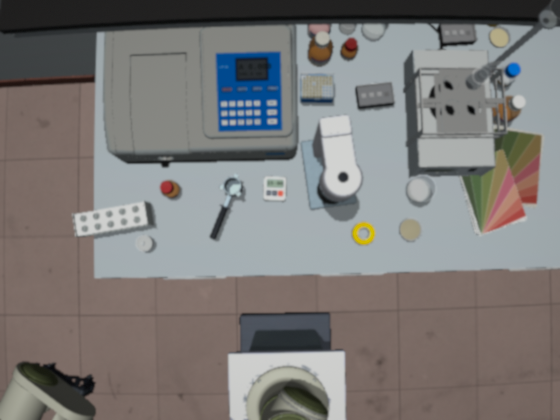

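View pics/scene.png

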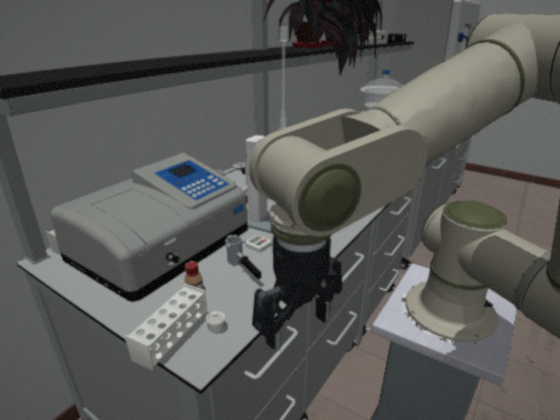

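The top view shows the cup at (233,184) with its handle running to (213,236), the mill head at (342,178) with its column at (335,130), and the base plate's left edge at x≈307. In the scene view the arm hides the mill. Next I fit the head and column from depth.

```bash
python3 - <<'E'
from h import *
from scipy.optimize import least_squares
np.set_printoptions(precision=2,suppress=True)
c=cam("top")
def pts(x0,x1,y0,y1):
    out=[]
    for y in range(y0,y1):
        for x in range(x0,x1):
            if c["depth"][y,x]>0:
                o,d=ray(c,(x,y));out.append(o+d*c["depth"][y,x])
    return np.array(out)
P=pts(295,375,105,220)
print(np.histogram(P[:,2],bins=np.arange(-5,320,10)))
T=P[P[:,2]>280];print(len(T),T.min(0),T.max(0))
# silhouette of head+column top: fit model circle r46 + column rectangle
xy=T[:,:2]
for z in(299,):
  # front half extents: grid occupancy fit
  from scipy.optimize import minimize
  g=np.stack(np.meshgrid(np.arange(500,740,2),np.arange(-200,-30,2)),-1).reshape(-1,2)
  from scipy.spatial import cKDTree
  occ=cKDTree(xy).query(g)[0]<2.6
  hw=[23]
  def cost(p,w=False):
    x,y,a,h,l=p
    r=np.array([[np.cos(a),np.sin(a)],[-np.sin(a),np.cos(a)]]);q=(g-[x,y])@r.T
    sd=np.minimum(np.hypot(*q.T)-46,np.maximum(np.abs(q[:,1])-h,np.maximum(q[:,0]-l,-q[:,0])))
    m=1/(1+np.exp(sd/1.5)); return ((m-occ)**2).sum()
  b=min((minimize(cost,[575,-122,a,30,138],method="Nelder-Mead",options=dict(maxiter=3000)) for a in(0,.1,.2,.3)),key=lambda r:r.fun)
  print(b.x,b.fun,occ.sum())
B=P[(P[:,2]>8)&(P[:,2]<22)];print("base",len(B),B.min(0),B.max(0))
# left edge of base: max y per x bin
for x in range(500,700,15):
    m=B[(abs(B[:,0]-x)<7)]
    if len(m): print(x,m[:,1].max(),m[:,1].min())
C=pts(205,250,170,245);H=C[(C[:,2]>30)&(C[:,2]<52)]
print("handle",len(H),H.mean(0)); 
Hh=H[H[:,0]<555]; m=Hh[:,:2].mean(0);v=np.linalg.svd(Hh[:,:2]-m)[2][0];print(m,v,np.arctan2(v[1],v[0]),Hh.min(0),Hh.max(0))
L=C[C[:,2]>60];print("rim",len(L),L.mean(0),L.min(0),L.max(0))
E
```

```text
(array([3901, 1034,  304,   17,   12,   10,    8,   13,    9,    8,    6,
         17,    6,    8,   28,   45,   44,   52,   29,   22,   24,   37,
         21,   28,   38,   33,   40,   43,   39,  212, 1858,  602]), array([ -5,   5,  15,  25,  35,  45,  55,  65,  75,  85,  95, 105, 115,
       125, 135, 145, 155, 165, 175, 185, 195, 205, 215, 225, 235, 245,
       255, 265, 275, 285, 295, 305, 315]))
2698 [ 544.81 -175.06  280.47] [730.92 -83.82 315.33]
[ 588.07 -132.16    0.12   36.    140.91] 92.30300291881845 3491
base 1106 [ 509.62 -257.56    8.04] [824.99 -37.44  21.9 ]
515 -136.8723763049738 -191.56445868070858
530 -202.97060725247457 -202.97060725247457
545 -72.16780171694204 -184.21330934377335
560 -72.37222089383877 -201.19180268362544
575 -70.26938828288478 -201.01171694018421
590 -67.98663397342038 -102.70796625772861
605 -68.05674635615715 -98.19904275118658
620 -65.51351430752817 -101.37572324657539
635 -63.25738583472667 -107.53596293298048
650 -60.97505516648352 -110.4354955363648
665 -61.41525481042208 -108.2121543073428
680 -37.43705412451847 -107.9750992623218
695 -40.071780157181585 -86.79737670834668
handle 311 [528.99 162.85  42.88]
[510.72 170.11] [-0.91  0.41] 2.717913080539629 [465.44 140.51  30.2 ] [554.96 194.27  51.68]
rim 125 [601.73 131.59  71.19] [573.58 107.79  60.98] [631.84 162.74  81.72]
```

```bash
cat >> h.py <<'E'
def delta(P,yang,down=np.array([0,0,-1.])):
    "tool-frame shift and turn to reach TCP P, tool y horizontal at angle yang (or +pi), tool z down"
    s=sense();A=Rq(s["ee_rot"]);y=np.array([np.cos(yang),np.sin(yang),0])
    if y@A[:,1]<0:y=-y
    B=np.stack([np.cross(y,down),y,down],1)
    return A.T@(np.array(P)-s["eef_pos"]),R.from_matrix(A.T@B).as_rotvec()
E
python3 - <<'E'
from h import *
np.set_printoptions(precision=3,suppress=True)
s=sense();print(Rq(s["ee_rot"]));c=capture("wrist");print(np.array(c["mount"]))
print(delta([480,184,200],2.718-np.pi/2))
E
```

```text
[[-0.956  0.293 -0.   ]
 [ 0.293  0.956  0.   ]
 [ 0.     0.    -1.   ]]
[[  -0.       0.949    0.314   79.576]
 [   1.       0.001   -0.      -0.025]
 [  -0.001    0.314   -0.949 -143.17 ]
 [   0.       0.       0.       1.   ]]
(array([-404.893, -208.258,   31.269]), array([-0.   , -0.   ,  0.126]))
```

```bash
python3 -m jog '[{"tx":-50,"ty":-26,"tz":4,"jaw":-1},{"tx":-51,"ty":-26,"tz":4,"jaw":-1},{"tx":-51,"ty":-26,"tz":4,"jaw":-1},{"tx":-51,"ty":-26,"tz":4,"jaw":-1},{"tx":-51,"ty":-26,"tz":4,"jaw":-1}]' 100; python3 -m jog '[{"tx":-51,"ty":-26,"tz":4,"jaw":-1},{"tx":-50,"ty":-26,"tz":4,"jaw":-1},{"tx":-50,"ty":-26,"tz":3,"jaw":-1},{"az":0.126,"jaw":-1},{"jaw":-1}]'
python3 - <<'E'
from h import *
np.set_printoptions(precision=2,suppress=True)
s=sense();print(s["joints"],s["force"],s["wrist_torque"])
c=cam("wrist");save(c,"w1")
for q,z in(("cup",0),("cup_lugs",69),("handle_grip",35)):
    for r in place_of(q,"wrist")[:2]: print(q,r["conf"],r["centre"],atz(c,r["centre"],z),atd(c,r["centre"]))
P=[]
for y in range(0,420,2):
    for x in range(0,560,2):
        d=c["depth"][y,x]
        if d>0:
            o,v=ray(c,(x,y));P.append(o+v*d)
P=np.array(P);H=P[(P[:,2]>38)&(P[:,2]<50)&(P[:,0]<555)&(P[:,0]>455)&(P[:,1]>120)&(P[:,1]<220)]
m=H[:,:2].mean(0);v=np.linalg.svd(H[:,:2]-m)[2][0];print("handle",len(H),m,v,np.arctan2(v[1],v[0]),H.min(0),H.max(0))
L=P[(P[:,2]>70)&(P[:,2]<80)&(P[:,0]>565)&(P[:,0]<650)];print("rim",len(L),np.median(L,0),L.min(0),L.max(0))
from scipy.optimize import least_squares
if len(L)>10:print(least_squares(lambda p:np.hypot(L[:,0]-p[0],L[:,1]-p[1])-p[2],[605,130,24],loss="soft_l1").x)
E
```

```text
[ 1.05  0.31  1.5   0.    1.33 -0.22] [-0.41  0.26 -0.21] [-0.02  0.02 -0.03]schema error: expected keys tx, ty, tz, ax, ay, az, jaw
schema error: expected keys tx, ty, tz, ax, ay, az, jaw
<stdin>:14: RuntimeWarning: Mean of empty slice.
  ret = um.true_divide(
Traceback (most recent call last):
ValueError: zero-size array to reduction operation minimum which has no identity
```

View pics/w1.png

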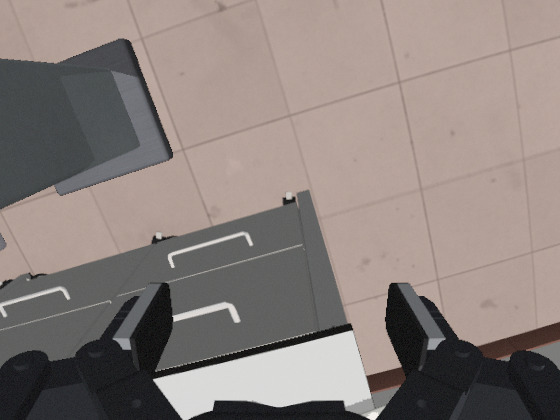

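The move was refused because every key is required, so this picture is from the start pose: floor, cabinet front and the fingers at (140,330) and (420,330).

```bash
python3 -m jog '[{"tx":-50,"ty":-26,"tz":4,"ax":0,"ay":0,"az":0,"jaw":-1},{"tx":-51,"ty":-26,"tz":4,"ax":0,"ay":0,"az":0,"jaw":-1},{"tx":-51,"ty":-26,"tz":4,"ax":0,"ay":0,"az":0,"jaw":-1},{"tx":-51,"ty":-26,"tz":4,"ax":0,"ay":0,"az":0,"jaw":-1},{"tx":-51,"ty":-26,"tz":4,"ax":0,"ay":0,"az":0,"jaw":-1}]' 100; python3 -m jog '[{"tx":-51,"ty":-26,"tz":4,"ax":0,"ay":0,"az":0,"jaw":-1},{"tx":-50,"ty":-26,"tz":4,"ax":0,"ay":0,"az":0,"jaw":-1},{"tx":-50,"ty":-26,"tz":3,"ax":0,"ay":0,"az":0,"jaw":-1},{"tx":0,"ty":0,"tz":0,"ax":0,"ay":0,"az":0.126,"jaw":-1},{"tx":0,"ty":0,"tz":0,"ax":0,"ay":0,"az":0,"jaw":-1}]'
cat > look.py <<'E'
from h import *
import sys
np.set_printoptions(precision=2,suppress=True)
s=sense();print(s["joints"],s["force"],s["wrist_torque"],s["eef_pos"])
c=cam("wrist");save(c,sys.argv[1])
for q,z in(("cup",0),("cup_lugs",69),("handle_grip",35)):
    for r in place_of(q,"wrist")[:2]: print(q,r["conf"],r["centre"],atz(c,r["centre"],z),atd(c,r["centre"]))
P=[]
for y in range(0,420,2):
    for x in range(0,560,2):
        d=c["depth"][y,x]
        if d>0:
            o,v=ray(c,(x,y));P.append(o+v*d)
P=np.array(P);H=P[(P[:,2]>38)&(P[:,2]<50)&(P[:,0]<555)&(P[:,0]>455)&(P[:,1]>120)&(P[:,1]<220)]
if len(H)>9: m=H[:,:2].mean(0);v=np.linalg.svd(H[:,:2]-m,full_matrices=False)[2][0];print("handle",len(H),m,v,np.arctan2(v[1],v[0]),H.min(0),H.max(0))
L=P[(P[:,2]>70)&(P[:,2]<80)&(P[:,0]>565)&(P[:,0]<650)]
from scipy.optimize import least_squares
if len(L)>10:print("rim",len(L),np.median(L,0),L.min(0),L.max(0),least_squares(lambda p:np.hypot(L[:,0]-p[0],L[:,1]-p[1])-p[2],[605,130,24],loss="soft_l1").x)
E
python3 look.py w2
```

```text
time_s: 2.22
eef_pos: [359.9, 301.7, 211.4]
ee_rot: [0.0, 0.148, 0.989, 0.0]
force: [0.8, 0.4, -0.2]
grip_width: 1.0
grip_force: 0.0
time_s: 2.85
eef_pos: [480.3, 183.9, 200.2]
ee_rot: [-0.0, 0.21, 0.978, -0.0]
force: [-0.2, 0.4, 0.7]
grip_width: 0.998
grip_force: 0.0
[ 0.14  0.32  1.58  0.    1.25 -1.01] [-0.21  0.45  0.66] [0.03 0.   0.02] [480.32 183.89 200.16]
cup 0.92 [283.6, 303.2] [605.1  133.49   0.  ] [579.91 144.12  43.85]
cup_lugs 0.91 [283.7, 341.4] [600.71 134.59  69.  ] [621.86 125.59  38.91]
handle_grip 0.89 [277.7, 203.4] [493.58 177.26  35.  ] [490.4  178.73  46.43]
handle 537 [507.49 173.41] [ 0.92 -0.39] -0.3959372629627595 [462.27 143.32  38.27] [554.77 197.56  49.88]
rim 381 [593.97 142.33  73.68] [565.33 109.2   70.05] [633.28 367.43  79.95] [600.06 137.44  25.54]
```

View pics/w2.png

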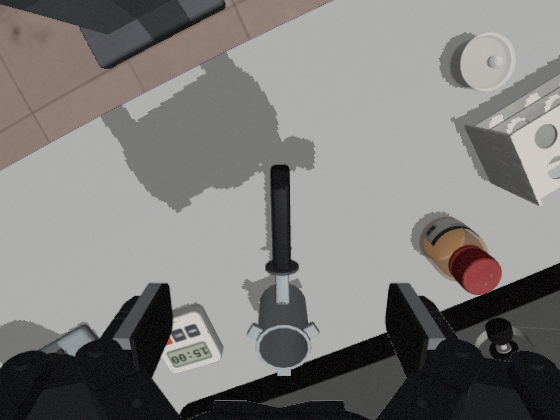

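The wrist view shows the handle from (280,170) to (283,265), the cup rim at (284,345), the timer at (190,340) and the amber bottle at (470,260). The route down to the grip is clear.

```bash
python3 - <<'E'
from h import *
print(delta([494,178.5,15],2.745-np.pi/2))
E
```

```text
(array([-1.53866701e+01,  5.55605145e-02,  1.85464459e+02]), array([ 0.00016372,  0.00020915, -0.02453115]))
```

```bash
python3 -m jog '[{"tx":-15,"ty":0,"tz":50,"ax":0,"ay":0,"az":-0.024,"jaw":-1},{"tx":0,"ty":0,"tz":50,"ax":0,"ay":0,"az":0,"jaw":-0.5},{"tx":0,"ty":0,"tz":45,"ax":0,"ay":0,"az":0,"jaw":-0.2},{"tx":0,"ty":0,"tz":30,"ax":0,"ay":0,"az":0,"jaw":-0.2},{"tx":0,"ty":0,"tz":10,"ax":0,"ay":0,"az":0,"jaw":-0.2}]' 100
python3 look.py w3
```

```text
time_s: 3.68
eef_pos: [493.0, 178.3, 14.0]
ee_rot: [-0.001, 0.198, 0.98, -0.0]
force: [-0.2, 0.1, 0.7]
grip_width: 0.599
grip_force: 0.0
[ 0.12  0.59  1.72 -0.    0.83 -1.05] [-0.17  0.08  0.75] [ 0.01 -0.02 -0.03] [492.99 178.32  14.04]
handle_grip 0.73 [281.4, 319.5] [496.97 177.93  35.  ] [489.53 180.96  46.83]
handle 2399 [490.36 180.48] [ 0.91 -0.4 ] -0.4164681910184 [461.93 143.98  38.01] [528.25 216.99  49.97]
```

View pics/w3.png

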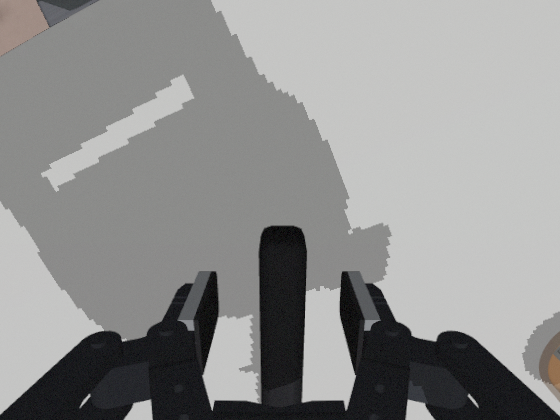

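The handle sits centred between the pads and parallel to them, with its end at (283,228). I close the gripper.

```bash
python3 -m jog '[{"tx":0,"ty":0,"tz":0,"ax":0,"ay":0,"az":0,"jaw":1},{"tx":0,"ty":0,"tz":0,"ax":0,"ay":0,"az":0,"jaw":1},{"tx":0,"ty":0,"tz":0,"ax":0,"ay":0,"az":0,"jaw":1},{"tx":0,"ty":0,"tz":0,"ax":0,"ay":0,"az":0,"jaw":1}]' 120
python3 - <<'E'
from h import *
np.set_printoptions(precision=2,suppress=True)
c=cam("wrist");s=sense();print(s["eef_pos"],Rq(s["ee_rot"]),s["force"],s["wrist_torque"])
e=atz(c,(283,228),42);print("handle end",e)
T=cam("top")
for q,z in(("cup",0),("cup_lugs",69),("handle_grip",35)):
    for r in place_of(q,"top")[:1]:print(q,r["conf"],atz(T,r["centre"],z))
E
```

```text
time_s: 4.38
eef_pos: [494.1, 178.2, 15.7]
ee_rot: [0.0, 0.198, 0.98, 0.0]
force: [-2.2, 2.1, 4.9]
grip_width: 0.165
grip_force: 117.0
[494.08 178.24  15.7 ] [[-0.92  0.39  0.  ]
 [ 0.39  0.92  0.  ]
 [-0.    0.   -1.  ]] [-2.4   2.9   6.04] [ 0.2  -0.07  0.12]
handle end [462.23 193.38  42.  ]
cup 0.77 [604.82 129.09   0.  ]
cup_lugs 0.73 [606.08 127.49  69.  ]
```

```bash
python3 -m jog '[{"tx":0,"ty":0,"tz":-15,"ax":0,"ay":0,"az":0,"jaw":1},{"tx":0,"ty":0,"tz":-25,"ax":0,"ay":0,"az":0,"jaw":1},{"tx":0,"ty":0,"tz":-25,"ax":0,"ay":0,"az":0,"jaw":1},{"tx":0,"ty":0,"tz":0,"ax":0,"ay":0,"az":0,"jaw":1},{"tx":0,"ty":0,"tz":0,"ax":0,"ay":0,"az":0,"jaw":1}]' 120
python3 - <<'E'
from h import *
np.set_printoptions(precision=2,suppress=True)
s=sense();print(s["eef_pos"],s["force"],s["wrist_torque"])
c=capture("wrist");T=np.eye(4);T[:3,:3]=Rq([0,.21,.978,0]);T[:3,3]=[480.3,183.9,200.2];c["W"]=T@np.array(c["mount"])
print("rim w2",atz(c,(284,345),75))
im=[]
for n in("scene","top"):
    c=cam(n);im.append(c["color"])
    for q,z in(("cup",65),("cup_lugs",134),("handle_grip",100),("mill",0),("collar_mouth",170),("collar_gaps",176)):
        for r in place_of(q,n)[:1]:print(n,q,r["conf"],r["centre"],atz(c,r["centre"],z))
    if n=="top": # edges of tilt: rim points
        x,y=225,150; cv2.imwrite("pics/crop.png",cv2.resize(np.hstack([im[0][130:330,130:380],im[1][100:260,200:400].repeat(1,0) if 0 else cv2.resize(im[1][110:270,200:400],(250,200))]),None,fx=1.6,fy=2.0)[:,:,::-1])
E
```

```text
time_s: 5.25
eef_pos: [493.2, 177.9, 79.4]
ee_rot: [-0.001, 0.199, 0.98, -0.0]
force: [0.2, -0.1, -2.9]
grip_width: 0.167
grip_force: 117.2
[493.18 177.9   79.4 ] [ 0.24 -0.08 -2.93] [ 0.09  0.26 -0.06]
rim w2 [600.12 135.13  75.  ]
scene cup 0.63 [235.2, 242.3] [595.4  131.49  65.  ]
scene cup_lugs 0.71 [232.3, 222.3] [597.13 136.78 134.  ]
scene handle_grip 0.85 [253.5, 249.5] [491.15 176.52 100.  ]
scene mill 0.73 [285.4, 224.6] [ 598.28 -144.9     0.  ]
scene collar_mouth 0.89 [282.3, 184.1] [ 589.33 -110.47  170.  ]
scene collar_gaps 0.6 [286.5, 180.6] [ 586.65 -131.63  176.  ]
top cup 0.59 [232.7, 184.4] [604.98 129.7   65.  ]
top cup_lugs 0.91 [232.5, 184.6] [596.89 124.24 134.  ]
top mill 0.76 [329.9, 187.2] [ 598.72 -131.55    0.  ]
top collar_mouth 0.73 [337.6, 183.3] [ 590.69 -134.91  170.  ]
top collar_gaps 0.65 [337.7, 182.7] [ 591.5  -134.56  176.  ]
```

View pics/crop.png

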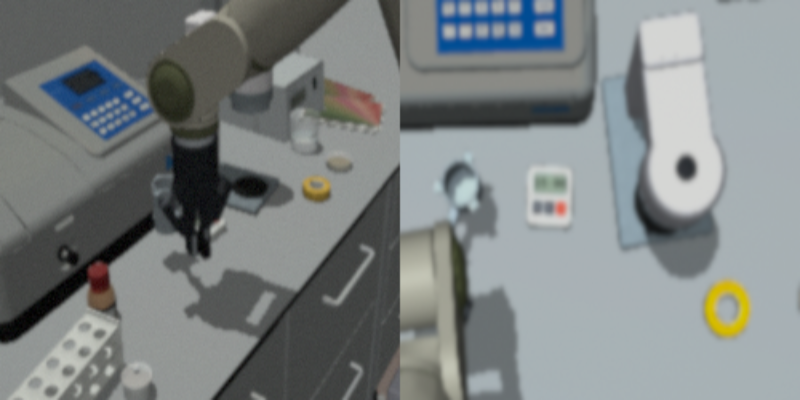

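The left half of the crop shows the cup held below the gripper near (165,190), with its shadow. The right half shows it lifted at (465,185), with the mill head at (685,165) and the timer at (548,198). For a precise fix on the mill I rise and look at the head with the wrist camera.

```bash
python3 -m jog '[{"tx":0,"ty":0,"tz":-60,"ax":0,"ay":0,"az":0,"jaw":1},{"tx":0,"ty":0,"tz":-60,"ax":0,"ay":0,"az":0,"jaw":1},{"tx":0,"ty":0,"tz":-60,"ax":0,"ay":0,"az":0,"jaw":1},{"tx":0,"ty":0,"tz":-60,"ax":0,"ay":0,"az":0,"jaw":1},{"tx":0,"ty":0,"tz":-60,"ax":0,"ay":0,"az":0,"jaw":1}]'; python3 -m jog '[{"tx":-29,"ty":-46,"tz":-5,"ax":0,"ay":0,"az":0,"jaw":1},{"tx":-29,"ty":-46,"tz":-5,"ax":0,"ay":0,"az":0,"jaw":1},{"tx":-29,"ty":-46,"tz":-5,"ax":0,"ay":0,"az":0,"jaw":1},{"tx":-29,"ty":-46,"tz":-5,"ax":0,"ay":0,"az":0,"jaw":1},{"tx":0,"ty":0,"tz":0,"ax":0,"ay":0,"az":0,"jaw":1}]'
cat > mill.py <<'E'
from h import *
import sys
from scipy.optimize import least_squares
np.set_printoptions(precision=2,suppress=True)
s=sense();print(s["joints"],s["eef_pos"],s["force"],s["wrist_torque"])
c=cam("wrist");save(c,sys.argv[1]);print(c["fx"],c["k1"],proj(c,[589,-133,302]))
for q,z in(("mill",0),("collar_mouth",170),("collar_gaps",176)):
    for r in place_of(q,"wrist")[:1]: print(q,r["conf"],r["centre"],atz(c,r["centre"],z),atd(c,r["centre"]))
g=np.array([[*(lambda o,v:o+v*c["depth"][y,x])(*ray(c,(x,y)))] for y in range(0,420,2) for x in range(0,560,2) if c["depth"][y,x]>0])
T=g[(g[:,2]>285)&(abs(g[:,0]-600)<120)&(abs(g[:,1]+130)<120)];print(len(T),np.median(T,0),T.min(0),T.max(0))
E
python3 mill.py w4
```

```text
time_s: 6.62
eef_pos: [493.4, 178.0, 382.4]
ee_rot: [0.0, 0.199, 0.98, 0.0]
force: [1.7, 0.9, -2.6]
grip_width: 0.17
grip_force: 118.2
time_s: 7.25
eef_pos: [529.3, -39.9, 399.8]
ee_rot: [-0.0, 0.201, 0.98, -0.0]
force: [0.1, -0.6, -2.9]
grip_width: 0.169
grip_force: 118.2
[-0.3   0.28  1.12 -0.    1.75 -1.46] [529.33 -39.86 399.81] [ 0.09 -0.58 -2.87] [ 0.15  0.24 -0.  ]
378.2360870357007 -0.08095020925282324 [np.float64(196.34881982216706), np.float64(326.74400227291903)]
mill 0.57 [240.6, 206.7] [ 591.   -128.64    0.  ] [ 586.68 -124.77   17.45]
10058 [519.77 -46.98 452.97] [ 496.27 -170.02  285.01] [693.87 -10.   485.88]
```

View pics/w4.png

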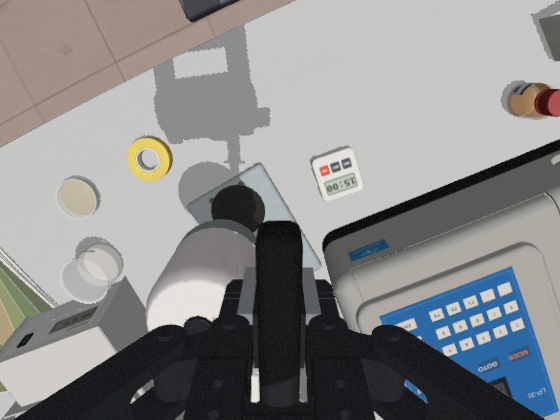

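The view is partly blocked by the held handle at (280,290). It does show the base plate's corners at (188,207) and (262,163), its left edge down to (323,268), and a black disc on the plate at (240,208). The head top lies at (200,290). I use the corners, and move left for a clear view of the head.

```bash
python3 - <<'E'
from h import *
np.set_printoptions(precision=2,suppress=True)
c=cam("wrist")
a,b,l=[atz(c,p,14) for p in((188,207),(262,163),(323,268))]
d=b-a;print(a,b,l,np.linalg.norm(d),"yaw front",np.arctan2(d[1],d[0])-np.pi/2,"yaw left",np.arctan2(*(l-b)[[1,0]]))
m=(a+b)/2;print("mid front",m)
for z in(14,17):print("disc",atz(c,(238,207),z))
E
python3 -m jog '[{"tx":40,"ty":40,"tz":0,"ax":0,"ay":0,"az":0,"jaw":1},{"tx":40,"ty":40,"tz":0,"ax":0,"ay":0,"az":0,"jaw":1},{"tx":0,"ty":25,"tz":0,"ax":0,"ay":0,"az":0,"jaw":1},{"tx":0,"ty":0,"tz":0,"ax":0,"ay":0,"az":0,"jaw":1}]'
python3 mill.py w5
```

```text
[ 558.3  -192.74   14.  ] [540.92 -65.89  14.  ] [728.83 -44.66  14.  ] 128.03721558218575 yaw front 0.13617954698420087 yaw left 0.11247349339913319
mid front [ 549.61 -129.31   14.  ]
disc [ 587.08 -124.6    14.  ]
disc [ 586.34 -123.92   17.  ]
time_s: 8.0
eef_pos: [495.9, 93.3, 400.3]
ee_rot: [0.0, 0.197, 0.98, 0.0]
force: [-0.5, -0.5, -2.7]
grip_width: 0.167
grip_force: 118.2
[-0.05  0.21  1.2   0.    1.73 -1.22] [495.95  93.28 400.34] [-0.46 -0.53 -2.68] [ 0.12  0.23 -0.06]
378.2360870357007 -0.08095020925282324 [np.float64(76.83625013793144), np.float64(403.2964757909714)]
mill 0.97 [170.6, 253.9] [ 587.28 -129.99    0.  ] [ 581.9  -121.68   17.77]
502 [ 556.74 -124.97  299.53] [ 544.22 -165.71  285.09] [612.37 -88.93 303.86]
```

View pics/w5.png

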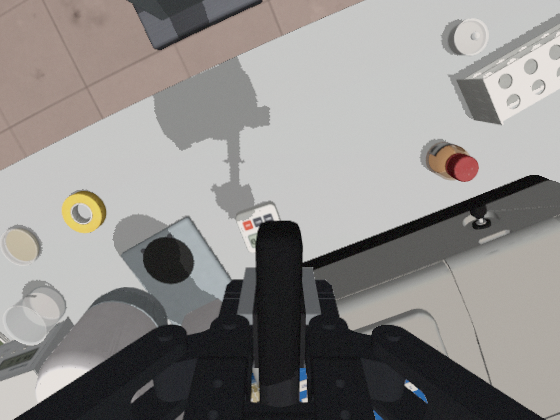

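The view shows the tape at (83,212), the disc at (168,260), plate corners at (121,252) and (187,217), and the head at (100,340). I fit the head's cylinder from its side-wall depth points.

```bash
python3 - <<'E'
from h import *
from scipy.optimize import least_squares
np.set_printoptions(precision=2,suppress=True)
def fit(c,n):
    g=np.array([[*(lambda o,v:o+v*c["depth"][y,x])(*ray(c,(x,y)))] for y in range(0,420) for x in range(0,560) if c["depth"][y,x]>0])
    S=g[(g[:,2]>195)&(g[:,2]<292)&(np.hypot(g[:,0]-588,g[:,1]+130)<70)&(g[:,0]<620)]
    if len(S)<30: print(n,len(S));return
    f=lambda p:np.hypot(S[:,0]-p[0],S[:,1]-p[1])-46
    r=least_squares(f,[588,-130],loss="soft_l1",f_scale=1.5);print(n,"side",len(S),r.x,np.median(abs(r.fun)))
    t=g[(g[:,2]>292)&(g[:,2]<312)&(np.hypot(g[:,0]-588,g[:,1]+130)<60)];print("top z",np.median(t[:,2]) if len(t) else None)
    col=g[(g[:,2]>195)&(g[:,2]<280)&(g[:,0]>670)&(abs(g[:,1]+110)<40)]; print("col",len(col),col[:,1].max() if len(col) else None)
c=cam("wrist");fit(c,"wrist")
a,b=[atz(c,p,14) for p in((121,252),(187,217))];d=b-a;print(a,b,np.linalg.norm(d),np.arctan2(d[1],d[0])-np.pi/2,(a+b)/2,"disc",atz(c,(168,260),14))
for n in("top","scene"):
    c=cam(n);fit(c,n)
    if n=="top":
        for q in("bench_timer","tape","amber_bottle"):
            for r in place_of(q,n)[:1]:print(q,atz(c,r["centre"],0),r["conf"])
cw=cam("wrist")
for q in("bench_timer","tape","amber_bottle"):
    for r in place_of(q,"wrist")[:1]:print(q,atz(cw,r["centre"],0),r["conf"])
save(c,"s2")
E
```

```text
wrist side 4413 [ 591.02 -131.83] 0.41521470829816565
top z 301.48471206268533
col 5 -87.46457828895731
[ 549.28 -197.27   14.  ] [538.55 -75.01  14.  ] 122.72854760313312 0.08754901811612781 [ 543.91 -136.14   14.  ] disc [ 589.8  -135.18   14.  ]
top side 292 [ 590.34 -133.36] 0.5039721151070751
top z 300.393828013232
col 60 -83.5255017172537
bench_timer [598.69  25.59   0.  ] 0.92
tape [ 479.17 -220.96    0.  ] 0.71
amber_bottle [604.63 313.69   0.  ] 0.71
scene side 842 [ 587.69 -132.74] 1.2780062045087668
top z 300.03503643960266
col 664 -70.4164640932197
bench_timer [598.66  23.09   0.  ] 0.97
tape [ 468.89 -213.44    0.  ] 0.63
amber_bottle [608.95 300.95   0.  ] 0.86
```

View pics/s2.png

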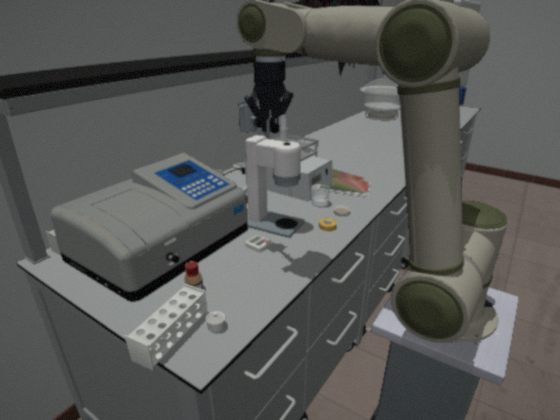

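The scene view shows the cup held high at (245,118), with the mill head at (285,165) free below it. All three cameras put the head axis at about (590,-132.5). Next I work out the waypoints.

```bash
cat >> h.py <<'E'
AX=np.array([590,-132.5]);RG=115.;ZO=15.7
def cuppose():
    s=sense();A=Rq(s["ee_rot"]);p=np.array(s["eef_pos"]);d=-A[:,0]
    return (p+RG*d)[:2],np.arctan2(d[1],d[0]),p[2]-ZO
def go(xy,yaw,z):
    "tool-frame shift+turn to bring cup axis to xy, yaw, underside z"
    d=np.array([np.cos(yaw),np.sin(yaw)])
    return [np.round(v,3) for v in delta([*(np.array(xy)-RG*d),z+ZO],yaw+np.pi/2)]
E
python3 - <<'E'
from h import *
np.set_printoptions(precision=3,suppress=True)
print(cuppose())
for w in(([550,30],-.4,200),([550,30],-.25,80),(AX,-.25,80)):print(go(*w))
E
```

```text
(array([602.218,  46.424]), np.float64(-0.3999149965489584), np.float64(384.5817982453464))
[array([ 41.699, -35.452, 184.582]), array([ 0., -0.,  0.])]
[array([ 40.406, -52.639, 304.582]), array([ 0.  , -0.  , -0.15])]
[array([ -59.706, -186.743,  304.578]), array([ 0.  , -0.  , -0.15])]
```

```bash
python3 -m jog '[{"tx":14,"ty":-12,"tz":50,"ax":0,"ay":0,"az":0,"jaw":1},{"tx":14,"ty":-12,"tz":50,"ax":0,"ay":0,"az":0,"jaw":1},{"tx":14,"ty":-12,"tz":50,"ax":0,"ay":0,"az":0,"jaw":1},{"tx":0,"ty":0,"tz":60,"ax":0,"ay":0,"az":0,"jaw":1},{"tx":0,"ty":0,"tz":55,"ax":0,"ay":0,"az":0,"jaw":1}]'; python3 -m jog '[{"tx":0,"ty":-17,"tz":39,"ax":0,"ay":0,"az":-0.15,"jaw":1},{"tx":0,"ty":0,"tz":0,"ax":0,"ay":0,"az":0,"jaw":1}]'
python3 - <<'E'
from h import *
np.set_printoptions(precision=3,suppress=True)
print(cuppose(),sense()["wrist_torque"],sense()["joints"])
print(go([590,-110],-.25,80)); print(go(AX,-.25,80))
E
```

```text
time_s: 9.32
eef_pos: [443.3, 74.4, 133.8]
ee_rot: [0.0, 0.199, 0.98, 0.0]
force: [0.1, 0.3, -2.7]
grip_width: 0.162
grip_force: 118.2
time_s: 9.57
eef_pos: [435.5, 58.5, 94.8]
ee_rot: [-0.003, 0.126, 0.992, -0.0]
force: [-0.4, 0.6, -2.6]
grip_width: 0.164
grip_force: 118.3
(array([546.91 ,  29.847]), np.float64(-0.252212754847639), np.float64(79.08326406984737)) [0.019 0.257 0.03 ] [-0.134  0.303  1.913 -0.     0.931 -1.453]
[array([ -76.618, -124.925,   -1.223]), array([-0.001, -0.005, -0.002])]
[array([ -82.233, -146.713,   -1.237]), array([-0.001, -0.005, -0.002])]
```

```bash
python3 -m jog '[{"tx":-22,"ty":-40,"tz":0,"ax":0,"ay":0,"az":0,"jaw":1},{"tx":-22,"ty":-40,"tz":0,"ax":0,"ay":0,"az":0,"jaw":1},{"tx":-20,"ty":-36,"tz":0,"ax":0,"ay":0,"az":0,"jaw":1},{"tx":-18,"ty":-31,"tz":0,"ax":0,"ay":0,"az":0,"jaw":1},{"tx":0,"ty":0,"tz":0,"ax":0,"ay":0,"az":0,"jaw":1}]'
python3 - <<'E'
from h import *
np.set_printoptions(precision=3,suppress=True)
s=sense();print(cuppose(),s["force"],s["wrist_torque"]);print(go(AX,-.25,80))
c=cam("scene");save(c,"s3");t=cam("top")
print(proj(c,[590,-132,80]),proj(c,[590,-132,170]))
for q,z in(("cup",80),("cup_lugs",149),("handle_grip",115)):
    for r in place_of(q,"scene")[:1]:print(q,r["conf"],r["centre"],atz(c,r["centre"],z))
cv2.imwrite("pics/s3c.png",cv2.resize(c["color"][110:260,190:390],(800,600),interpolation=cv2.INTER_CUBIC)[:,:,::-1])
E
```

```text
time_s: 10.2
eef_pos: [481.8, -106.0, 98.4]
ee_rot: [0.002, 0.127, 0.992, -0.001]
force: [0.3, 0.0, -2.2]
grip_width: 0.164
grip_force: 118.3
(array([ 593.11 , -135.043]), np.float64(-0.25543659929140156), np.float64(82.72744017898438)) [ 0.28   0.044 -2.191] [ 0.111  0.285 -0.004]
[array([3.662, 1.052, 2.711]), array([-0.001,  0.004, -0.005])]
[np.float64(285.51638870465143), np.float64(206.28824531012935)] [np.float64(285.706431026244), np.float64(182.02524337390537)]
cup 0.85 [286.0, 203.1] [ 602.754 -154.532   80.   ]
cup_lugs 0.77 [284.5, 186.6] [ 599.072 -138.655  149.   ]
handle_grip 0.91 [309.6, 207.1] [ 482.637 -109.463  115.   ]
```

View pics/s3c.png

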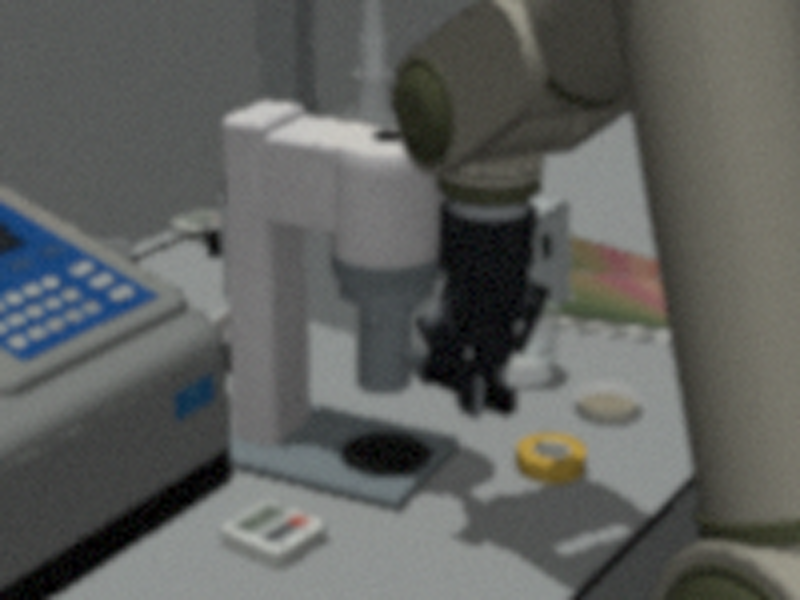

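The crop shows the cup standing level, centred under the collar (cup axis near column 386, collar 388), with timer and tape untouched. I correct by the small offset and rise.

```bash
python3 -m jog '[{"tx":3.6,"ty":1,"tz":0,"ax":0,"ay":0,"az":0,"jaw":1},{"tx":0,"ty":0,"tz":-6,"ax":0,"ay":0,"az":0,"jaw":1},{"tx":0,"ty":0,"tz":0,"ax":0,"ay":0,"az":0,"jaw":1}]'
cat > st.py <<'E'
from h import *
np.set_printoptions(precision=3,suppress=True)
s=sense();xy,yaw,z=cuppose();f=np.array(s["force"]);t=np.array(s["wrist_torque"])
print("cup",xy-AX,"yaw",yaw,"z",z,"F",f,"T",t,"t",s["time_s"])
r=np.array(s["eef_pos"])[:2]-AX
print("F on tool minus weight",f[2]+2.6,"mom z about axis by robot~",-(t[2]+r[0]/1e3*f[1]-r[1]/1e3*f[0]))
E
python3 st.py
```

```text
time_s: 10.82
eef_pos: [477.2, -102.1, 103.0]
ee_rot: [0.001, 0.125, 0.992, -0.0]
force: [0.2, -0.1, -1.9]
grip_width: 0.166
grip_force: 118.3
cup [-1.38   2.025] yaw -0.24968551519931984 z 87.27358390361879 F [ 0.23  -0.073 -1.892] T [ 0.039  0.273 -0.016] t 10.825
F on tool minus weight 0.7078009915017707 mom z about axis by robot~ 0.014677031136968097
```

```bash
Z='';for i in 1 2 3; do python3 -m jog '[{"tx":0,"ty":0,"tz":0,"ax":0,"ay":0,"az":0,"jaw":1}]' >/dev/null; python3 st.py|head -1; done
```

```text
cup [-1.684  2.02 ] yaw -0.24981264561329553 z 86.67088121507582 F [-0.004  1.294 -2.201] T [ 0.061  0.247 -0.011] t 10.95
cup [-1.773  1.991] yaw -0.24990099226645146 z 86.49907663917237 F [ 1.108 -0.603 -2.37 ] T [0.064 0.282 0.018] t 11.075
cup [-1.754  1.992] yaw -0.24986099199182757 z 86.51262858603363 F [ 0.423  0.609 -2.838] T [ 0.058  0.253 -0.033] t 11.2
```

```bash
python3 -m jog '[{"tx":-2.2,"ty":-1.5,"tz":0,"ax":0,"ay":0,"az":0,"jaw":1},{"tx":0,"ty":0,"tz":-7,"ax":0,"ay":0,"az":0,"jaw":1},{"tx":0,"ty":0,"tz":0,"ax":0,"ay":0,"az":0,"jaw":1},{"tx":0,"ty":0,"tz":0,"ax":0,"ay":0,"az":0,"jaw":1}]' >/dev/null; python3 st.py;  for i in 1 2 3; do python3 -m jog '[{"tx":0,"ty":0,"tz":-1.5,"ax":0,"ay":0,"az":0,"jaw":1},{"tx":0,"ty":0,"tz":0,"ax":0,"ay":0,"az":0,"jaw":1}]' >/dev/null; python3 st.py|head -1; done
```

```text
cup [0.    0.024] yaw -0.24980178156641042 z 93.6459103282165 F [-1.056  1.189 -2.66 ] T [0.028 0.244 0.016] t 11.7
F on tool minus weight -0.0599574907044631 mom z about axis by robot~ 0.08659611419622437
cup [0.036 0.   ] yaw -0.24979158838944074 z 95.16814821293686 F [ 1.371 -0.124 -1.65 ] T [0.07  0.275 0.018] t 11.95
cup [ 0.094 -0.005] yaw -0.24980406497408555 z 96.70723611672943 F [ 0.393 -0.968 -2.729] T [0.117 0.254 0.008] t 12.2
cup [ 0.104 -0.008] yaw -0.24973081900394642 z 98.22195762621165 F [-0.155 -1.339 -4.045] T [0.063 0.262 0.02 ] t 12.45
```

```bash
for i in 1 2 3; do python3 -m jog '[{"tx":0,"ty":0,"tz":-1,"ax":0,"ay":0,"az":0,"jaw":1},{"tx":0,"ty":0,"tz":0,"ax":0,"ay":0,"az":0,"jaw":1}]' >/dev/null; python3 st.py|head -1; done
```

```text
cup [0.046 0.025] yaw -0.24976991914288038 z 99.14046007812613 F [ 0.168 -0.455 -3.339] T [0.082 0.276 0.007] t 12.7
cup [-0.179  0.076] yaw -0.24983367685683894 z 99.87163506164967 F [-0.092 -0.496 -4.777] T [ 0.078  0.504 -0.026] t 12.95
cup [-0.164  0.113] yaw -0.24973959252767675 z 100.95985614795475 F [-0.102  0.71  -5.141] T [0.154 0.597 0.007] t 13.2
```

Lugs touch the ledges at about 99 mm (3 N, Ty up 0.3). I sweep the yaw with light pressure, counter-clockwise first.

```bash
for i in 1 2 3 4 5; do python3 -m jog '[{"tx":-0.15,"ty":-5.75,"tz":0,"ax":0,"ay":0,"az":-0.05,"jaw":1},{"tx":0,"ty":0,"tz":0,"ax":0,"ay":0,"az":0,"jaw":1}]' >/dev/null; python3 st.py; done
```

```text
cup [-0.182  0.002] yaw -0.20027313864120339 z 100.93511901495448 F [ 0.09   1.154 -5.931] T [0.15  0.655 0.127] t 13.45
F on tool minus weight -3.33120920795147 mom z about axis by robot~ 0.005497331494904353
cup [-0.067 -0.034] yaw -0.1510652123101504 z 101.00151748130273 F [-0.55   1.116 -6.154] T [0.14  0.672 0.107] t 13.7
F on tool minus weight -3.553773211238583 mom z about axis by robot~ 0.010267630562175797
cup [ 0.014 -0.085] yaw -0.10163940509588122 z 101.05848892586182 F [ 0.216  0.744 -5.926] T [0.121 0.57  0.125] t 13.95
F on tool minus weight -3.326254854829888 mom z about axis by robot~ -0.03777607532982973
cup [ 0.062 -0.087] yaw -0.05185575750960116 z 101.0690703206163 F [ 0.307  1.043 -5.834] T [0.106 0.564 0.035] t 14.2
F on tool minus weight -3.2342370161720813 mom z about axis by robot~ 0.0866772162868776
cup [ 0.092 -0.101] yaw -0.001998863889366905 z 101.08190762663783 F [ 0.212  0.482 -7.388] T [0.076 0.549 0.113] t 14.45
F on tool minus weight -4.787576367304764 mom z about axis by robot~ -0.057254628187473185
```

```bash
python3 -m jog '[{"tx":-0.15,"ty":-5.75,"tz":0,"ax":0,"ay":0,"az":-0.05,"jaw":1},{"tx":0,"ty":0,"tz":0,"ax":0,"ay":0,"az":0,"jaw":1}]' >/dev/null; python3 st.py
python3 -m jog '[{"tx":-0.58,"ty":11.5,"tz":0,"ax":0,"ay":0,"az":0.1,"jaw":1},{"tx":-0.58,"ty":11.5,"tz":0,"ax":0,"ay":0,"az":0.1,"jaw":1},{"tx":-0.58,"ty":11.5,"tz":0,"ax":0,"ay":0,"az":0.1,"jaw":1},{"tx":0,"ty":0,"tz":0,"ax":0,"ay":0,"az":0,"jaw":1}]' >/dev/null; python3 st.py
for i in 1 2 3 4 5; do python3 -m jog '[{"tx":-0.15,"ty":5.75,"tz":0,"ax":0,"ay":0,"az":0.05,"jaw":1},{"tx":0,"ty":0,"tz":0,"ax":0,"ay":0,"az":0,"jaw":1}]' >/dev/null; python3 st.py|head -1; done
```

```text
cup [ 0.109 -0.104] yaw 0.04795346892411708 z 101.07103982943269 F [-0.198  1.109 -4.874] T [0.021 0.534 0.086] t 14.7
F on tool minus weight -2.2741892276029128 mom z about axis by robot~ 0.04268587809167517
cup [0.085 0.678] yaw -0.24992157646502525 z 101.11919028680626 F [-0.099  0.64  -5.545] T [ 0.161  0.617 -0.01 ] t 15.2
F on tool minus weight -2.9450226322477397 mom z about axis by robot~ 0.07825662471037505
cup [0.145 0.062] yaw -0.2986625075053306 z 101.13102254641376 F [-0.018 -0.219 -6.905] T [ 0.224  0.566 -0.059] t 15.45
cup [ 0.225 -0.082] yaw -0.3483545148295078 z 101.14956685367991 F [ 0.041 -1.066 -5.432] T [ 0.148  0.477 -0.074] t 15.7
cup [0.137 0.081] yaw -0.39790140567718624 z 101.07632384903472 F [-0.473 -0.022 -6.227] T [ 0.243  0.493 -0.069] t 15.95
cup [0.05  0.179] yaw -0.4476130205489746 z 101.03330198253242 F [ 0.12  -0.394 -5.403] T [ 0.15   0.557 -0.067] t 16.2
cup [0.135 0.181] yaw -0.49739947075402985 z 101.0284450263587 F [-0.175 -0.175 -5.632] T [ 0.212  0.54  -0.061] t 16.45
```

No gap showed anywhere in the range, so the cup is probably off the collar's axis. I lower it until only the rim is inside the ledges and feel for the centre sideways (2.5 mm clearance).

```bash
python3 -m jog '[{"tx":0,"ty":0,"tz":4,"ax":0,"ay":0,"az":0,"jaw":1},{"tx":-0.58,"ty":-11.5,"tz":0,"ax":0,"ay":0,"az":-0.1,"jaw":1},{"tx":-0.58,"ty":-11.5,"tz":0,"ax":0,"ay":0,"az":-0.1,"jaw":1},{"tx":-0.15,"ty":-5.75,"tz":0,"ax":0,"ay":0,"az":-0.05,"jaw":1},{"tx":0,"ty":0,"tz":0,"ax":0,"ay":0,"az":0,"jaw":1}]' >/dev/null; python3 st.py
for i in 1 2 3 4; do python3 -m jog '[{"tx":0,"ty":0.7,"tz":0,"ax":0,"ay":0,"az":0,"jaw":1},{"tx":0,"ty":0,"tz":0,"ax":0,"ay":0,"az":0,"jaw":1}]' >/dev/null; python3 st.py|head -1; done
```

```text
cup [ 0.298 -0.585] yaw -0.24998400396039294 z 97.27658569970123 F [-0.227  0.369 -2.65 ] T [ 0.056  0.316 -0.04 ] t 17.075
F on tool minus weight -0.050346976516530084 mom z about axis by robot~ 0.0747844847143917
cup [0.412 0.922] yaw -0.24973150137168373 z 97.12230999904796 F [-0.364 -0.221 -2.763] T [0.103 0.252 0.059] t 17.325
cup [0.518 1.49 ] yaw -0.24963163158006021 z 97.11545659075831 F [ 0.434 -0.141 -2.57 ] T [0.097 0.329 0.026] t 17.575
cup [0.635 2.054] yaw -0.2498439394299195 z 97.08413006845339 F [-0.385 -0.446 -2.281] T [-0.023  0.237 -0.027] t 17.825
cup [0.797 2.655] yaw -0.24998851090714846 z 97.10223652486724 F [-0.867 -1.092 -2.7  ] T [-0.052  0.343 -0.177] t 18.075
```

```bash
python3 -m jog '[{"tx":0,"ty":-2.5,"tz":0,"ax":0,"ay":0,"az":0,"jaw":1},{"tx":0,"ty":-1.8,"tz":0,"ax":0,"ay":0,"az":0,"jaw":1},{"tx":0,"ty":0,"tz":0,"ax":0,"ay":0,"az":0,"jaw":1}]' >/dev/null; python3 st.py|head -1
for i in 1 2 3; do python3 -m jog '[{"tx":0,"ty":-0.7,"tz":0,"ax":0,"ay":0,"az":0,"jaw":1},{"tx":0,"ty":0,"tz":0,"ax":0,"ay":0,"az":0,"jaw":1}]' >/dev/null; python3 st.py|head -1; done
```

```text
cup [-0.309 -1.436] yaw -0.24971194537451563 z 97.05543034993718 F [-0.37   0.91  -1.997] T [0.135 0.232 0.124] t 18.45
cup [-0.407 -1.932] yaw -0.24944156490516475 z 97.08503764121713 F [ 1.152  2.245 -2.613] T [0.316 0.226 0.326] t 18.7
cup [-0.771 -2.993] yaw -0.25027140467761244 z 96.9556434525017 F [ 0.817  0.913 -4.154] T [0.18  0.358 0.001] t 18.95
cup [-0.936 -3.574] yaw -0.25000024262395903 z 96.95867552686768 F [ 0.049  0.723 -5.288] T [0.263 0.51  0.012] t 19.2
```

```bash
python3 -m jog '[{"tx":0,"ty":0,"tz":4,"ax":0,"ay":0,"az":0,"jaw":1},{"tx":0,"ty":4.2,"tz":0,"ax":0,"ay":0,"az":0,"jaw":1},{"tx":0,"ty":0,"tz":0,"ax":0,"ay":0,"az":0,"jaw":1},{"tx":0,"ty":0,"tz":-4,"ax":0,"ay":0,"az":0,"jaw":1},{"tx":0,"ty":0,"tz":0,"ax":0,"ay":0,"az":0,"jaw":1}]' >/dev/null; python3 st.py
for i in 1 2 3 4; do python3 -m jog '[{"tx":-0.7,"ty":0,"tz":0,"ax":0,"ay":0,"az":0,"jaw":1},{"tx":0,"ty":0,"tz":0,"ax":0,"ay":0,"az":0,"jaw":1}]' >/dev/null; python3 st.py|head -1; done
```

```text
cup [0.544 0.442] yaw -0.2497601851677472 z 97.58638176329264 F [-0.643 -0.293 -3.295] T [0.04  0.298 0.016] t 19.825
F on tool minus weight -0.6951027559390339 mom z about axis by robot~ -0.06708387392457524
cup [0.951 0.394] yaw -0.24987172961403126 z 97.06183182633156 F [ 0.126 -0.413 -2.314] T [ 0.048  0.281 -0.037] t 20.075
cup [1.414 0.328] yaw -0.24979632991051745 z 96.94259733174586 F [-2.84   0.055 -2.9  ] T [0.127 0.495 0.005] t 20.325
cup [2.256 0.124] yaw -0.2497522244087361 z 96.94763154505874 F [-0.44   0.246 -3.372] T [ 0.111  0.471 -0.026] t 20.575
cup [ 2.951 -0.053] yaw -0.2497541225680569 z 96.99350656056748 F [-0.634 -0.025 -4.943] T [ 0.141  0.502 -0.034] t 20.825
```

Contacts give a centre about 1.4 mm toward the handle and 0.6 mm along tool y. I shift there, press lightly, and sweep again.

```bash
python3 -m jog '[{"tx":0,"ty":0,"tz":4,"ax":0,"ay":0,"az":0,"jaw":1},{"tx":4.3,"ty":0,"tz":0,"ax":0,"ay":0,"az":0,"jaw":1},{"tx":0,"ty":0,"tz":0,"ax":0,"ay":0,"az":0,"jaw":1},{"tx":0,"ty":0,"tz":-4,"ax":0,"ay":0,"az":0,"jaw":1},{"tx":0,"ty":0,"tz":0,"ax":0,"ay":0,"az":0,"jaw":1}]' >/dev/null; python3 st.py
for i in 1 2 3 4; do python3 -m jog '[{"tx":0.7,"ty":0,"tz":0,"ax":0,"ay":0,"az":0,"jaw":1},{"tx":0,"ty":0,"tz":0,"ax":0,"ay":0,"az":0,"jaw":1}]' >/dev/null; python3 st.py|head -1; done
```

```text
cup [-0.885  0.806] yaw -0.24983677191135775 z 97.59202217142779 F [ 0.236  0.272 -1.916] T [ 0.085  0.29  -0.033] t 21.45
F on tool minus weight 0.6839147937692838 mom z about axis by robot~ 0.07081924283694872
cup [-1.923  1.162] yaw -0.24978716041558932 z 97.04826754915479 F [-0.642 -0.047 -2.595] T [ 0.045  0.252 -0.043] t 21.7
cup [-2.594  1.341] yaw -0.24977111613848452 z 97.07148498647092 F [-0.482 -0.204 -1.954] T [ 0.045  0.293 -0.007] t 21.95
cup [-3.281  1.53 ] yaw -0.24976951266458342 z 97.08002653478664 F [-0.068  0.631 -2.271] T [0.039 0.305 0.002] t 22.2
cup [-3.764  1.596] yaw -0.24975819379085443 z 97.17038089766875 F [ 2.146 -0.281 -2.691] T [ 0.022  0.071 -0.048] t 22.45
```

```bash
sed -i 's/^AX=.*;RG/AX=np.array([588.8,-131.6]);RG/' h.py
python3 -m jog '[{"tx":-2.7,"ty":0,"tz":0,"ax":0,"ay":0,"az":0,"jaw":1},{"tx":0,"ty":0,"tz":-2,"ax":0,"ay":0,"az":0,"jaw":1},{"tx":0,"ty":0,"tz":-2,"ax":0,"ay":0,"az":0,"jaw":1},{"tx":0,"ty":0,"tz":0,"ax":0,"ay":0,"az":0,"jaw":1}]' >/dev/null; python3 st.py
for i in 1 2 3 4 5; do python3 -m jog '[{"tx":-0.15,"ty":-5.75,"tz":0,"ax":0,"ay":0,"az":-0.05,"jaw":1},{"tx":0,"ty":0,"tz":0,"ax":0,"ay":0,"az":0,"jaw":1}]' >/dev/null; python3 st.py|head -1; done
```

```text
cup [-0.286  0.167] yaw -0.24974896294132684 z 100.97593300757934 F [ 0.219 -1.499 -6.238] T [ 0.114  0.454 -0.009] t 22.95
F on tool minus weight -3.6384689672169075 mom z about axis by robot~ -0.152478142676763
cup [-0.449  0.137] yaw -0.2002819418714475 z 100.80975896105917 F [-0.364  0.534 -6.238] T [0.158 0.55  0.071] t 23.2
cup [-0.316  0.042] yaw -0.15116300378681857 z 100.9093526785232 F [-0.934  0.367 -5.996] T [0.125 0.586 0.081] t 23.45
cup [-0.177  0.021] yaw -0.10157190610849023 z 100.99792721494929 F [-0.147 -0.139 -6.276] T [0.146 0.556 0.07 ] t 23.7
cup [-0.087 -0.01 ] yaw -0.05183023538108735 z 101.05516148340128 F [ 0.312  1.121 -6.141] T [0.059 0.564 0.093] t 23.95
cup [-0.054 -0.013] yaw -0.0019640310735142166 z 101.03726427454754 F [-0.122 -0.075 -5.807] T [0.085 0.542 0.11 ] t 24.2
```

```bash

python3 -m jog '[{"tx":-0.58,"ty":11.5,"tz":0,"ax":0,"ay":0,"az":0.1,"jaw":1},{"tx":-0.58,"ty":11.5,"tz":0,"ax":0,"ay":0,"az":0.1,"jaw":1},{"tx":-0.15,"ty":5.75,"tz":0,"ax":0,"ay":0,"az":0.05,"jaw":1},{"tx":0,"ty":0,"tz":0,"ax":0,"ay":0,"az":0,"jaw":1}]' >/dev/null; python3 st.py
for i in 1 2 3 4 5 6 7; do python3 -m jog '[{"tx":-0.09,"ty":4.6,"tz":0,"ax":0,"ay":0,"az":0.04,"jaw":1},{"tx":0,"ty":0,"tz":0,"ax":0,"ay":0,"az":0,"jaw":1}]' >/dev/null; python3 st.py|head -1; done
```

```text
cup [-0.055  0.463] yaw -0.25070504685346817 z 101.10763009607832 F [-0.378  0.869 -6.03 ] T [0.162 0.615 0.017] t 24.7
F on tool minus weight -3.4300953237638203 mom z about axis by robot~ 0.06937686671120884
cup [-0.045  0.09 ] yaw -0.28969495348524144 z 101.09728050504052 F [-0.05  -1.015 -5.019] T [ 0.116  0.59  -0.089] t 24.95
cup [-0.03   0.041] yaw -0.3290026332884371 z 101.08835630036998 F [-0.562 -0.422 -5.051] T [ 0.067  0.585 -0.173] t 25.2
cup [0.05  0.115] yaw -0.3685798046724311 z 101.14411976791577 F [ 0.498  0.984 -5.28 ] T [ 0.194  0.509 -0.026] t 25.45
cup [0.367 0.107] yaw -0.4080214031905241 z 101.46003639415534 F [ 0.167 -1.036 -2.116] T [0.142 0.252 0.029] t 25.7
cup [0.244 0.144] yaw -0.44790908140853813 z 101.32190953457305 F [ 0.027  0.425 -2.654] T [0.177 0.288 0.02 ] t 25.95
cup [0.054 0.136] yaw -0.4877534598801457 z 101.21500493165154 F [-1.563 -0.26  -1.754] T [0.028 0.314 0.044] t 26.2
cup [-0.092 -0.083] yaw -0.5274195232939702 z 101.15105058947402 F [-3.052 -2.976 -2.404] T [-0.171  0.516  0.278] t 26.45
```

Gap found: the force vanishes from yaw −0.39 to about −0.51, so its centre is near −0.45. I centre there and push up in steps.

```bash

python3 -m jog '[{"tx":-0.3,"ty":-8.5,"tz":0,"ax":0,"ay":0,"az":-0.074,"jaw":1},{"tx":0,"ty":0,"tz":0,"ax":0,"ay":0,"az":0,"jaw":1}]' >/dev/null; python3 st.py
for i in 1 2 3 4; do python3 -m jog '[{"tx":0,"ty":0,"tz":-2,"ax":0,"ay":0,"az":0,"jaw":1},{"tx":0,"ty":0,"tz":-2,"ax":0,"ay":0,"az":0,"jaw":1},{"tx":0,"ty":0,"tz":0,"ax":0,"ay":0,"az":0,"jaw":1}]' >/dev/null; python3 st.py|head -1; done
```

```text
cup [-0.072 -0.205] yaw -0.4559360619119929 z 101.15625572907481 F [ 0.492  0.641 -2.878] T [0.133 0.258 0.073] t 26.7
F on tool minus weight -0.2776998638278707 mom z about axis by robot~ 0.018521381736237904
cup [-0.045  0.267] yaw -0.45589311428809837 z 105.14286641667948 F [ 0.898 -1.058 -4.845] T [0.193 0.341 0.004] t 27.075
cup [-0.179  0.256] yaw -0.4557618115328756 z 109.08059982610202 F [ 0.399  0.158 -5.607] T [0.271 0.45  0.034] t 27.45
cup [-0.221  0.24 ] yaw -0.4557273225577115 z 113.09391177420191 F [-0.151  1.402 -6.08 ] T [0.406 0.577 0.039] t 27.825
cup [-0.251  0.242] yaw -0.45577496366095854 z 117.07145615373922 F [-0.734  0.532 -7.168] T [0.506 0.805 0.043] t 28.2
```

The push-up forces match the drive-plate spring (about 4.6 N at 117 mm). I rise 2 mm more and swing counter-clockwise, watching the moment.

```bash

python3 -m jog '[{"tx":0,"ty":0,"tz":-2,"ax":0,"ay":0,"az":0,"jaw":1},{"tx":-0.15,"ty":-5.75,"tz":0,"ax":0,"ay":0,"az":-0.05,"jaw":1},{"tx":-0.15,"ty":-5.75,"tz":0,"ax":0,"ay":0,"az":-0.05,"jaw":1},{"tx":0,"ty":0,"tz":0,"ax":0,"ay":0,"az":0,"jaw":1}]' >/dev/null; python3 st.py
for i in 1 2 3; do python3 -m jog '[{"tx":-0.37,"ty":-9.2,"tz":0,"ax":0,"ay":0,"az":-0.08,"jaw":1},{"tx":-0.37,"ty":-9.2,"tz":0,"ax":0,"ay":0,"az":-0.08,"jaw":1},{"tx":0,"ty":0,"tz":0,"ax":0,"ay":0,"az":0,"jaw":1}]' >/dev/null; python3 st.py; done
```

```text
cup [-0.078 -0.041] yaw -0.35641446340980837 z 119.10739386220699 F [ 0.639  1.374 -7.248] T [0.384 0.61  0.179] t 28.7
F on tool minus weight -4.647541638755209 mom z about axis by robot~ -0.0056432352522708985
cup [-0.07  -0.307] yaw -0.19786722110911342 z 119.10127293278104 F [ 0.159  0.822 -7.519] T [0.284 0.702 0.067] t 29.075
F on tool minus weight -4.919186714427129 mom z about axis by robot~ 0.029719017873837444
cup [ 0.01  -0.278] yaw -0.03881103875082798 z 119.09091773040028 F [-0.351  1.051 -7.683] T [0.134 0.764 0.139] t 29.45
F on tool minus weight -5.083331173104609 mom z about axis by robot~ -0.019609595338036696
cup [ 0.101 -0.234] yaw 0.12079186963346132 z 119.0855297851072 F [ 0.084  0.893 -7.494] T [-0.003  0.733  0.052] t 29.825
F on tool minus weight -4.89414427763065 mom z about axis by robot~ 0.04845804921272445
```

Clear over the ridges. I continue to the end stop in small steps.

```bash

python3 -m jog '[{"tx":-0.37,"ty":-9.2,"tz":0,"ax":0,"ay":0,"az":-0.08,"jaw":1},{"tx":-0.15,"ty":-5.75,"tz":0,"ax":0,"ay":0,"az":-0.05,"jaw":1},{"tx":0,"ty":0,"tz":0,"ax":0,"ay":0,"az":0,"jaw":1}]' >/dev/null; python3 st.py
for i in 1 2 3 4; do python3 -m jog '[{"tx":-0.02,"ty":-2.3,"tz":0,"ax":0,"ay":0,"az":-0.02,"jaw":1},{"tx":0,"ty":0,"tz":0,"ax":0,"ay":0,"az":0,"jaw":1}]' >/dev/null; python3 st.py; done
```

```text
cup [0.083 0.119] yaw 0.25121815357041816 z 119.04441682355476 F [-0.018  0.505 -8.121] T [-0.048  0.749  0.1  ] t 30.2
F on tool minus weight -5.521216544999529 mom z about axis by robot~ -0.04368843419116152
cup [0.018 0.218] yaw 0.2736045043857131 z 119.0908074328325 F [ 0.505  1.991 -7.495] T [0.041 0.754 0.18 ] t 30.45
F on tool minus weight -4.89483783325465 mom z about axis by robot~ 0.024897346157478302
cup [-0.013  0.124] yaw 0.29438882696527957 z 119.07208334785786 F [ 0.136  2.903 -7.054] T [0.089 0.67  0.282] t 30.7
F on tool minus weight -4.453621041800096 mom z about axis by robot~ 0.03271637269436463
cup [-0.065 -0.014] yaw 0.3144407349940918 z 119.05840270666728 F [ 0.365  2.354 -7.559] T [0.05  0.712 0.241] t 30.95
F on tool minus weight -4.958669578937437 mom z about axis by robot~ 0.0033498109184199668
cup [-0.053 -0.02 ] yaw 0.3344937801861721 z 119.07983052959402 F [-0.057  2.061 -7.337] T [0.033 0.838 0.171] t 31.2
F on tool minus weight -4.737408757499656 mom z about axis by robot~ 0.054976620848010894
```

```bash

for i in 1 2 3 4; do python3 -m jog '[{"tx":-0.02,"ty":-2.3,"tz":0,"ax":0,"ay":0,"az":-0.02,"jaw":1},{"tx":0,"ty":0,"tz":0,"ax":0,"ay":0,"az":0,"jaw":1}]' >/dev/null; python3 st.py; done
```

```text
cup [-0.011 -0.056] yaw 0.3544878930130933 z 119.08884381956155 F [ 0.047  2.246 -7.519] T [-0.06   0.739  0.249] t 31.45
F on tool minus weight -4.919320951449988 mom z about axis by robot~ -0.008487062127530564
cup [ 0.108 -0.233] yaw 0.3742625913044195 z 119.15567737051579 F [-0.056  0.832 -7.489] T [-0.199  0.648  0.09 ] t 31.7
F on tool minus weight -4.889011211008112 mom z about axis by robot~ 0.0011301952452983052
cup [ 0.017 -0.07 ] yaw 0.3942488185735563 z 119.09090301250195 F [ 0.008  0.63  -7.036] T [-0.205  0.73  -0.11 ] t 31.95
F on tool minus weight -4.4358792454370395 mom z about axis by robot~ 0.17677260977757683
cup [-0.106  0.002] yaw 0.4142279800701347 z 119.05106292840766 F [-1.084  2.118 -7.542] T [-0.161  0.866 -0.303] t 32.2
F on tool minus weight -4.942160018192471 mom z about axis by robot~ 0.5759921432296484
```

End stop felt at 0.40 rad (0.58 N m). I ease back about 3.5° and lower into the pockets.

```bash

python3 -m jog '[{"tx":-0.13,"ty":3.7,"tz":0,"ax":0,"ay":0,"az":0.032,"jaw":1},{"tx":-0.13,"ty":3.7,"tz":0,"ax":0,"ay":0,"az":0.032,"jaw":1},{"tx":0,"ty":0,"tz":0,"ax":0,"ay":0,"az":0,"jaw":1}]' >/dev/null; python3 st.py
python3 -m jog '[{"tx":0,"ty":0,"tz":2,"ax":0,"ay":0,"az":0,"jaw":1},{"tx":0,"ty":0,"tz":2,"ax":0,"ay":0,"az":0,"jaw":1},{"tx":0,"ty":0,"tz":2,"ax":0,"ay":0,"az":0,"jaw":1},{"tx":0,"ty":0,"tz":0,"ax":0,"ay":0,"az":0,"jaw":1}]' >/dev/null; python3 st.py
for i in 1 2 3 4; do python3 -m jog '[{"tx":0,"ty":0,"tz":0.7,"ax":0,"ay":0,"az":0,"jaw":1},{"tx":0,"ty":0,"tz":0,"ax":0,"ay":0,"az":0,"jaw":1}]' >/dev/null; python3 st.py|head -1; done
```

```text
cup [0.13  0.033] yaw 0.34963876432376556 z 119.28060035048499 F [ 0.252 -1.624 -7.323] T [-0.5    0.727 -0.201] t 32.575
F on tool minus weight -4.72327695960097 mom z about axis by robot~ 0.015614303465916041
cup [0.183 0.108] yaw 0.35016404288987274 z 113.02461504846234 F [ 0.54  -1.509 -6.333] T [-0.411  0.516 -0.138] t 33.075
F on tool minus weight -3.732918221401604 mom z about axis by robot~ -0.04647266741295277
cup [0.194 0.098] yaw 0.35015134913116397 z 112.481276168495 F [ 0.708 -1.518 -6.431] T [-0.42   0.428 -0.157] t 33.325
cup [0.279 0.104] yaw 0.35012549605305604 z 111.86629216295731 F [ 1.467 -0.439 -3.866] T [-0.29   0.273 -0.111] t 33.575
cup [0.395 0.121] yaw 0.35017935516543025 z 111.2651341888742 F [ 1.849  1.207 -4.104] T [-0.113 -0.066 -0.08 ] t 33.825
cup [0.506 0.108] yaw 0.35018870953019754 z 110.70452608045593 F [ 2.669  0.417 -1.249] T [ 0.084 -0.416 -0.065] t 34.075
```

Seated at about 111.5 mm on my scale, which reads 1 mm high, so that is the pocket height. I unload slightly, check the lock with a small turn against the ridge, then release.

```bash

python3 -m jog '[{"tx":0,"ty":0,"tz":-0.5,"ax":0,"ay":0,"az":0,"jaw":1},{"tx":0,"ty":0,"tz":0,"ax":0,"ay":0,"az":0,"jaw":1}]' >/dev/null; python3 st.py
for i in 1 2 3; do python3 -m jog '[{"tx":-0.1,"ty":4.6,"tz":0,"ax":0,"ay":0,"az":0.04,"jaw":1},{"tx":0,"ty":0,"tz":0,"ax":0,"ay":0,"az":0,"jaw":1}]' >/dev/null; python3 st.py;done
```

```text
cup [0.337 0.095] yaw 0.35009946452094964 z 110.921081312938 F [ 4.557  0.278 -2.011] T [ 0.075 -0.537 -0.195] t 34.325
F on tool minus weight 0.5894846701820482 mom z about axis by robot~ 0.04534183310412146
cup [-0.162  0.152] yaw 0.31057135052669904 z 110.80874312971444 F [ 1.361 -0.847 -1.204] T [-0.1   -0.123 -0.259] t 34.575
F on tool minus weight 1.39616591563063 mom z about axis by robot~ 0.11876567546678289
cup [-0.224  0.169] yaw 0.2712515695774553 z 110.78651520609839 F [ 0.106 -0.727 -0.967] T [-0.119  0.056 -0.162] t 34.825
F on tool minus weight 1.633027016069659 mom z about axis by robot~ 0.07821740462157849
cup [-0.095  0.055] yaw 0.2316104863747975 z 110.77750805451765 F [ 0.504 -2.218 -1.375] T [-0.251  0.053 -0.139] t 35.075
F on tool minus weight 1.2249727865661335 mom z about axis by robot~ -0.12262628435519585
```

```bash

python3 -m jog '[{"tx":-0.05,"ty":3.4,"tz":0,"ax":0,"ay":0,"az":0.03,"jaw":1},{"tx":0,"ty":0,"tz":0,"ax":0,"ay":0,"az":0,"jaw":1}]' >/dev/null; python3 st.py
python3 -m jog '[{"tx":-0.37,"ty":-9.2,"tz":0,"ax":0,"ay":0,"az":-0.08,"jaw":1},{"tx":0,"ty":-2.3,"tz":0,"ax":0,"ay":0,"az":-0.02,"jaw":1},{"tx":0,"ty":0,"tz":0,"ax":0,"ay":0,"az":0,"jaw":1}]' >/dev/null; python3 st.py
```

```text
cup [ 0.034 -0.251] yaw 0.2004667135343771 z 110.81454084836771 F [-0.389 -5.369 -2.072] T [-0.671  0.166  0.1  ] t 35.325
F on tool minus weight 0.5278064521268284 mom z about axis by robot~ -0.6958456037382648
cup [0.01  0.278] yaw 0.2993624586643767 z 110.6765371016366 F [-0.368  0.112 -1.071] T [-0.     0.043  0.075] t 35.7
F on tool minus weight 1.529486770010647 mom z about axis by robot~ -0.05003572892602663
```

The ridge blocks at 0.22 and the stop at 0.40, so the cup is locked. Forces are near zero, so I release.

```bash

python3 -m jog '[{"tx":0,"ty":0,"tz":0,"ax":0,"ay":0,"az":0,"jaw":0.4},{"tx":0,"ty":0,"tz":0,"ax":0,"ay":0,"az":0,"jaw":0},{"tx":0,"ty":0,"tz":0,"ax":0,"ay":0,"az":0,"jaw":-0.3},{"tx":0,"ty":0,"tz":0,"ax":0,"ay":0,"az":0,"jaw":-0.3}]' 20; python3 -m jog '[{"tx":20,"ty":0,"tz":0,"ax":0,"ay":0,"az":0,"jaw":-0.3},{"tx":40,"ty":0,"tz":0,"ax":0,"ay":0,"az":0,"jaw":-0.3},{"tx":30,"ty":0,"tz":-30,"ax":0,"ay":0,"az":0,"jaw":-0.3},{"tx":0,"ty":0,"tz":-40,"ax":0,"ay":0,"az":0,"jaw":-0.3},{"tx":0,"ty":0,"tz":0,"ax":0,"ay":0,"az":0,"jaw":-0.3}]'
python3 - <<'E'
from h import *
np.set_printoptions(precision=2,suppress=True)
c=cam("wrist");save(c,"w6")
for q,z in(("handle_grip",145),("cup",110)):
    for r in place_of(q,"wrist")[:1]:print(q,r["conf"],r["centre"],atz(c,r["centre"],z),atd(c,r["centre"]))
s=cam("scene");cv2.imwrite("pics/fin.png",np.hstack([cv2.resize(s["color"][110:260,190:390],(400,300)),cv2.resize(c["color"],(400,300))])[:,:,::-1])
E
```

```text
time_s: 36.2
eef_pos: [479.0, -165.5, 126.6]
ee_rot: [0.0, -0.149, 0.989, -0.0]
force: [-0.3, 0.1, 0.1]
grip_width: 0.649
grip_force: 0.0
time_s: 36.83
eef_pos: [393.8, -193.1, 198.9]
ee_rot: [0.002, -0.149, 0.989, -0.002]
force: [-0.9, 0.4, 0.0]
grip_width: 0.646
grip_force: 0.0
handle_grip 0.86 [280.8, 367.3] [ 481.35 -165.55  145.  ] [ 471.59 -168.59  156.7 ]
```

View pics/fin.png

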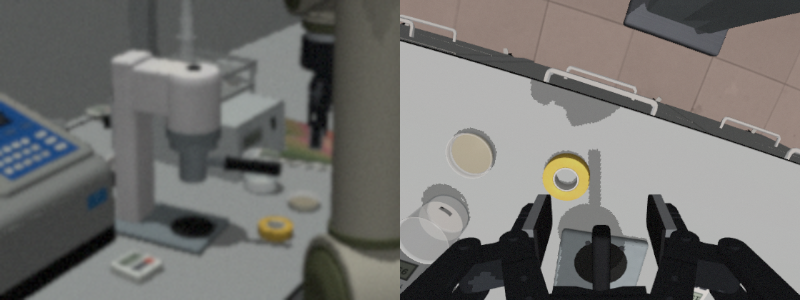

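The cup hangs level in the collar (left panel, cup at (192,165), handle at (250,163)), the arm is clear, and the bystanders are in place. Handing in.

```bash
python3 -c "
from rig import *
print(sense()['force'],finish_job())"
```

```text
the job is handed in; nothing more can be done
[ 0.0801013   0.03764546 -0.77411457] None
```

The job is handed in: the cup hangs level in the mill's collar, held between the ridge and the end stop, the arm is clear of it, and the bystanders in view are where they were; the hand-in returned no verdict.

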